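Seat a thread comb in a stage lead screw

ROBOT

A 7-joint arm with a two-finger parallel gripper is mounted at the origin on the work surface. World frame = base frame: x ahead of the robot, y to its left, z up, the work surface at z = 0. Lengths are in m, angles in rad, forces in N, time in s.
With the tool pointing down it reaches from about 0.4 to 0.875 m from the base axis. Payload 19.3 kg.
Tool frame: the origin (TCP) lies at the very end of the fingers, on their centre line; the grasp point (between the pads) lies 19 mm behind it; z points along the fingers, y is the line along which they close (so a half turn about z gives the same grasp; the last joint's range is limited). The gripper opens to 85 mm and grips with 20 to 120 N. Pads are 22 mm wide; open, the fingers measure 114 mm over their backs; the gripper's body (76 mm by 85 mm) begins 54 mm behind the grasp point. The pads swing forward as they close: fully open they stand 13 mm farther back than shut.
Start: joints at [1.183, 0.521, -0.036, 1.599, 0.021, 1.021, -0.113], TCP at [0.195, -0.594, 0.231] pointing down, gripper open.
Joint ranges: [-2.91, 2.91], [-0.3, 2.13], [-1.5, 1.42], [0.17, 2.43], [-1.26, 4.41], [0.16, 1.93], [-2.52, 2.52]. Speed limits (rad/s): [1.89, 1.89, 2.39, 2.39, 3.01, 3.01, 3.01].

INTERFACE

Orientations are given as [roll, pitch, yaw] about the fixed x, y, z axes, in that order (R = Rz(yaw) Ry(pitch) Rx(roll)).
In Python, from workcell import bot gives the robot as it stands.
- The arm moves only by the tool jog_arm, never from a script. Its argument "motion" is a list of rows, each a list of 5 numbers: the shift along the tool's x, y, z scaled (see below), then the turn about the tool's z scaled (see below), then the opening, from 0 (shut) to 1 (fully open). A call has 1 to 12 rows; each row shifts and turns the commanded pose from where the row before left it, along the tool's axes as they then stand; what a row does not reach is not made up. The controller multiplies each number of a shift by 30 mm and each number of a turn by 0.08 rad. A row lasts 1/10 s, in which the tool goes at most 50 mm and 8.59 degrees, less where a joint would pass 70% of its speed; a pose out of reach is approached as far as the arm can. A call with a number of a shift or a turn outside -1 to 1 is refused whole. A call with a gripper value outside its range is refused whole. The fingers move at their own pace and stop on an object; "newtons" is the grip in N (left out, the last holds). Time passes only in rows, so rows that do not move let the fingers close. It gives the time, the measured TCP pose, the force, the opening and the grip force at its end, in the units of the state.
- bot.observe(): the state, without advancing time (a new reading comes with each control period).
- bot.grab_frame(name): name is "side" or "top" or "wrist"; returns a dict with "pixels" (384x512x3 uint8, red, green, blue), "fovy" (degrees; the focal length in pixels is half the picture's height over the tangent of half this angle, whatever the lens; pixels are square), "cx", "cy" (the principal point, pixels), "rvec" (rotation vector, rad) and "tvec" (3), from world to camera coordinates, as OpenCV has them; the wrist camera has in their place "mount" (4x4, takes a point from camera to tool coordinates, whose origin is the TCP and whose axes are the flange's). Camera axes: x right, y down, z forward; pixel columns grow to the right and rows downward; lengths in m; the calibration is good to about 2 mm. A picture is of the moment at which its call begins: read the wrist's pose just before it. There is no depth.
- bot.job_done(): hands the job in; it is judged then, once.
The state is a dict: "clock": time; "qpos": joint angles; "qd": joint speeds; "joint_efforts": joint torques, N m; "position": TCP position; "tool_rot": TCP orientation; "force": force on the tool from outside, world axes, zero at the start; "moment": the same for the moment, N m; "grip_width": finger opening in m; "finger_force": force on a finger pad.
Only numpy, scipy, OpenCV 4.12 (cv2) and the standard library are available. Lean on these libraries where they do the work, as an engineer would, in place of code of your own. Each camera call takes 0.05 s, during which the arm holds its last target. There are 200 camera calls.

TASK

Take the coarse-toothed thread comb by its tab, lay it flat on the ledge beside the lead screw and slide it teeth first into the thread near the middle of the screw, feeling along for the grooves, until its straight shoulder is fully home on the crests along its whole width. Press it home lightly, with about 10 N, for about a second to check that it sits flat and square, then let go and leave it seated there. Be gentle: never press the comb against the screw with more than about 20 N, and leave the fine comb and everything else where they are.

Things in the scene. Friction and masses are not known exactly. Their poses are not given: they have to be found in the camera images.
- coarse_tab (a point): Middle of the coarse comb's upright black plastic tab, the part to grasp: 12 mm thick along x, 32 mm wide along y, standing from 6 to 58 mm above the comb's underside; this point is 32 mm above the underside. The comb's x points from the tab to the teeth, z up.
- coarse_teeth (a point): Middle of the coarse comb's straight shoulder (the edge between its teeth), half-way through the plate: 32 mm ahead (+x) of the tab's middle, 3 mm above the underside. 5 teeth at 10 mm pitch, one on the middle line, stand 4.6 mm out along +x, 4.2 mm wide at the root, 2.3 mm at the tip. Same axes as the comb.
- coarse: The whole coarse comb, 0.15 to 0.27 kg: a flat steel plate 6 mm thick lying on its face, 60 mm wide (y), reaching from 24 mm behind the tab's middle to the shoulder 32 mm ahead. Origin under the tab's middle, on the underside; same axes. Told from the fine comb by its 5 long teeth.
- screw_mid (a point): Middle of the steel lead screw's axis, 35 mm above the table. y runs along the screw, x across it away from the ledge, z up. Crest diameter 30 mm, root 19 mm, pitch 10 mm, thread 62 mm to either side; crests 4.4 mm wide, grooves 5.6 mm at the mouth, flanks 12 degrees; a seated tooth has about 0.6 mm play each side. The screw neither turns nor slides.
- crest_line (a point): Point on the line of thread crests nearest the ledge, 15 mm before screw_mid at axis height, same axes: the comb is home when its shoulder (coarse_teeth) is here in x and z; with tooth tips on crests it stops up to 4.6 mm short. Where along y the grooves lie is not given: the screw was left turned anyhow, so the nearest groove may lie some mm to either side, up to 5; search by feel or sight.
- ledge_mid (a point): Middle of the top face of the flat steel ledge beside the screw, 32 mm above the table; a comb lying on it is level with the screw's axis. 85 mm deep in x (this point is 60.5 mm before screw_mid; the ledge ends 18 mm before it), 125 mm long in y. Same axes as the rig.
- rig: The fixed rig: base plate, screw and two bearing blocks, with the fixed ledge on it. Origin on the table under screw_mid, same axes. Base plate 230 mm long in y, 10 mm high. The blocks, 46 mm deep in x and centred on the axis, stand 82 to 104 mm to either side of the middle, 60 mm high with their bolts.
- fine_tab (a point): Middle of the tab of the fine comb: same plate and tab as the coarse comb but 9 short teeth at 6 mm pitch. Not to be used or moved.
- dish: Shallow glass dish, 90 mm across, 15 mm high; origin under its middle. Leave alone.
- objective: Steel microscope objective standing on the table, 34 mm across, 46 mm high; origin under its middle. Leave alone.
- driver: Screwdriver lying on the table. Leave alone.
- jar: Amber glass jar, 56 mm across, 75 mm high; origin under its middle. Leave alone.
- collar: Dark steel collar, 38 mm across, 16 mm high; origin under its middle. Leave alone.
- slidebox: White slide box 85 x 60 x 35 mm; origin under its middle. Leave alone.
There are look-alikes about, which are no part of the job. Leave any red look-alike of the coarse alone.

How it is judged:
By the outcome, as a careful person would: the job done as asked, in the order asked, and still so for the second after the job is handed in, with the robot touching nothing.
It also fails if it takes over 72 s, if anything falls off the work surface, if the arm or the gripper's body presses on something with over 40 N, if the wrist force passes 120 N, or if a joint passes its speed limit or range.

## Working session

There is one attempt and no reset: what is moved stays moved. The work goes in short steps, Python scripts to look and compute and a tool call to move; the robot and the scene stay as the last step left them, time stands still between calls to the robot, and variables do not carry over. Pictures are saved under pics/ and viewed, at most 10 in all, crops included, and the job is handed in when it is done.

Besides the shell and the picture viewer there is one more tool, called as name(argument=value, ...) on one line, values as JSON. jog_arm: Moves the arm, as the interface text tells. Shifts and turns lie within -1 to 1; 1 stands for 30 mm of shift or 0.08 rad of turn. Its arguments: {"type":"object","properties":{"motion":{"type":"array","items":{"type":"array","items":{"type":"number"}}},"newtons":{"type":"number"}},"required":["motion"]}

```bash
mkdir -p pics; ls; python3 - <<'E'
from workcell import bot
import cv2
print(bot.observe())
for n in("side","top","wrist"):
    f=bot.grab_frame(n); cv2.imwrite(f"pics/{n}0.png",f["pixels"][:,:,::-1])
    print(n,{k:v for k,v in f.items() if k!="pixels"})
E
```

```text
pics
{'clock': 0.0, 'qpos': array([ 1.18279934,  0.52204452, -0.03626989,  1.6000006 ,  0.02121111,
        1.02111035, -0.11282475]), 'qd': array([ 0.00084862, -0.00153599,  0.00118811, -0.00057585, -0.00162253,
       -0.00112686,  0.00062938]), 'joint_efforts': array([ 2.09476661e-03, -9.27092957e+01,  1.98082387e+00, -3.69935524e+01,
        1.78849295e-02,  8.22473899e-03,  1.42341537e-05]), 'position': array([ 0.19511943, -0.59340287,  0.23071003]), 'tool_rot': array([-3.14042095e+00,  1.22606844e-04,  3.17718143e-01]), 'force': array([-0.31501086, -0.01102087, -0.58999569]), 'moment': array([-0.01854279,  0.03521177, -0.00753514]), 'finger_force': 0.0, 'grip_width': 0.0852175594899814}
side {'fovy': 53.80709409445209, 'cx': 259.34759386384036, 'cy': 194.91490474428787, 'rvec': array([ 2.28089214, -0.11740563,  0.02534574]), 'tvec': array([-0.56020648,  0.11869203,  1.00636769])}
top {'fovy': 56.72880567017788, 'cx': 250.34705290949373, 'cy': 185.7217073569602, 'rvec': array([ 2.18265508, -2.12586677,  0.17918313]), 'tvec': array([0.0033876 , 0.546022  , 1.10456243])}
wrist {'fovy': 66.88020908164395, 'cx': 251.75301262145928, 'cy': 194.242747411036, 'mount': array([[-7.54663217e-04, -9.60786926e-01, -2.77286698e-01,
         7.07592477e-02],
       [ 9.99999489e-01, -5.38456937e-04, -8.55866682e-04,
        -3.25440418e-04],
       [ 6.72998573e-04, -2.77287202e-01,  9.60786841e-01,
        -1.43520661e-01],
       [ 0.00000000e+00,  0.00000000e+00,  0.00000000e+00,
         1.00000000e+00]])}
```

View pics/top0.png

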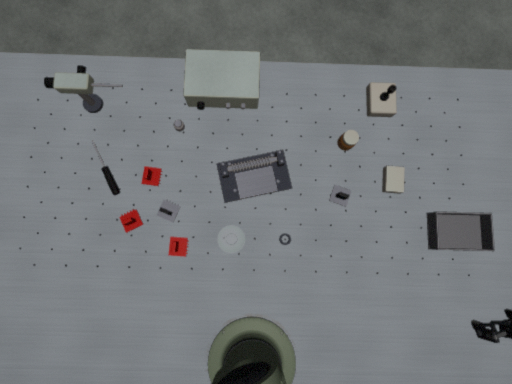

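View pics/side0.png

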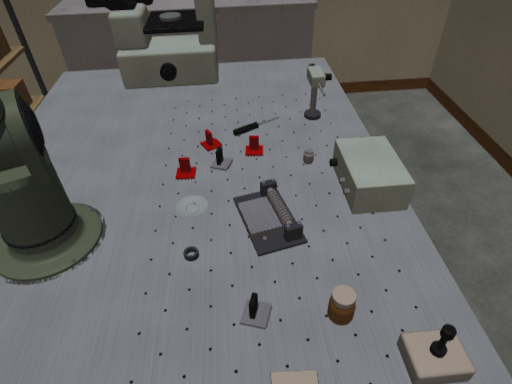

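```bash
cat > h.py <<'E'
import numpy as np, cv2
def cam(f):
    F=192/np.tan(np.radians(f["fovy"])/2); K=np.array([[F,0,f["cx"]],[0,F,f["cy"]],[0,0,1]])
    return K
def pose(f,s=None):
    if "rvec" in f:
        R=cv2.Rodrigues(f["rvec"])[0]; return R,np.array(f["tvec"])
    from scipy.spatial.transform import Rotation as Ro
    T=np.eye(4);T[:3,:3]=Ro.from_euler("xyz",s["tool_rot"]).as_matrix();T[:3,3]=s["position"]
    M=np.linalg.inv(T@f["mount"]); return M[:3,:3],M[:3,3]
def back(f,uv,z,s=None):
    R,t=pose(f,s);C=-R.T@t
    d=R.T@np.linalg.inv(cam(f))@np.array([uv[0],uv[1],1.]); return C+d*(z-C[2])/d[2]
def proj(f,P,s=None):
    R,t=pose(f,s);p=(cam(f)@(R@np.asarray(P,float).reshape(-1,3).T+t[:,None])).T;return p[:,:2]/p[:,2:]
E
python3 - <<'E'
from h import *
from workcell import bot
ft=bot.grab_frame("top");fs=bot.grab_frame("side")
for n,a,b in (("A",(169,211),(221,163)),("B",(341,196),(256,314))):
    print(n,back(ft,a,.003),back(fs,b,.003))
for p in [(219,157),(286,150),(291,188),(225,202)]: print(back(ft,p,.01))
a=ft["pixels"]; s=fs["pixels"]
def c(i,x,y,w,h,k): return cv2.resize(i[y:y+h,x:x+w],None,fx=k,fy=k,interpolation=cv2.INTER_CUBIC)
m1=np.hstack([c(a,150,192,40,40,6),c(a,322,177,40,40,6),c(s,205,140,40,40,6)])
m2=np.hstack([c(s,236,288,40,40,6),c(a,210,145,90,60,5)[:240]])
m2=cv2.copyMakeBorder(m2,0,0,0,max(0,720-m2.shape[1]),cv2.BORDER_CONSTANT)
cv2.imwrite("pics/m1.png",np.vstack([m1,m2])[:,:,::-1])
E
```

```text
A [0.46015971 0.2812197  0.003     ] [0.4627462  0.28646614 0.003     ]
B [ 0.52506734 -0.28533914  0.003     ] [ 0.52915493 -0.28140964  0.003     ]
[0.64406613 0.12421446 0.01      ]
[ 0.67479662 -0.09953572  0.01      ]
[ 0.54630293 -0.11742087  0.01      ]
[0.49395109 0.09893251 0.01      ]
```

View pics/m1.png

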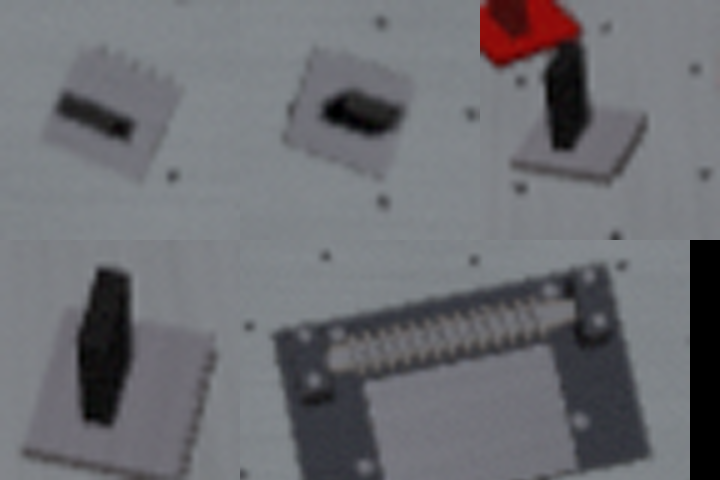

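```bash
cat > plan.py <<'E'
import sys; from h import *; from workcell import bot
def rows(target,n,start=None,grip=1.0,dec=2):
    """target x,y,z,yaw ; equal world steps, n rows -> row strings; returns end pose"""
    if start is None:
        s=bot.observe(); start=[*s["position"],s["tool_rot"][2]]
    p=np.array(start,float); t=np.array(target,float); out=[]
    for k in range(n):
        d=(t-p)/(n-k); c,s_=np.cos(p[3]),np.sin(p[3])
        loc=np.array([c*d[0]+s_*d[1], s_*d[0]-c*d[1], -d[2]])
        r=np.round(loc/.03,dec); w=np.round(-d[3]/.08,dec); out.append([*r,w,grip])
        l=r*.03; p=p+np.array([c*l[0]+s_*l[1], s_*l[0]-c*l[1], -l[2], -w*.08])
    print("["+",".join("["+",".join(f"{v+0:g}" for v in o)+"]" for o in out)+"]",p.round(4)); return p
E
python3 - <<'E'
from plan import *
p=rows([.48,-.25,.23,.318+.9*.45],12)
rows([.455,.275,.20,1.22],15,p)
E
```

```text
[[1.05,-0.66,0,-0.42,1],[1.07,-0.62,0,-0.42,1],[1.09,-0.59,0,-0.42,1],[1.11,-0.55,0,-0.42,1],[1.13,-0.51,0,-0.42,1],[1.15,-0.48,0,-0.42,1],[1.16,-0.44,0.01,-0.42,1],[1.17,-0.4,0,-0.43,1],[1.19,-0.35,0.01,-0.42,1],[1.2,-0.32,0,-0.43,1],[1.21,-0.27,0.01,-0.42,1],[1.21,-0.23,0,-0.43,1]] [ 0.48   -0.2501  0.2301  0.7234]
[[0.73,-0.91,0.07,-0.41,1],[0.76,-0.89,0.07,-0.41,1],[0.79,-0.86,0.07,-0.41,1],[0.82,-0.84,0.07,-0.41,1],[0.84,-0.81,0.07,-0.42,1],[0.87,-0.78,0.07,-0.41,1],[0.9,-0.75,0.06,-0.42,1],[0.92,-0.72,0.07,-0.41,1],[0.94,-0.69,0.06,-0.42,1],[0.97,-0.66,0.07,-0.41,1],[0.99,-0.62,0.06,-0.42,1],[1.01,-0.59,0.07,-0.41,1],[1.02,-0.56,0.06,-0.42,1],[1.04,-0.52,0.07,-0.41,1],[1.06,-0.49,0.06,-0.42,1]] [0.4549 0.2751 0.2001 1.2202]
```

jog_arm(motion=[[0.95,-0.6,0,-0.4,1],[0.95,-0.6,0,-0.4,1],[0.95,-0.5,0,-0.4,1],[1,-0.5,0,-0.4,1],[1,-0.5,0,-0.4,1],[1,-0.5,0,-0.4,1],[1,-0.4,0,-0.4,1],[1,-0.4,0,-0.4,1],[1,-0.4,0,-0.4,1],[1,-0.3,0,-0.4,1],[1,-0.3,0,-0.4,1],[1,-0.3,0,-0.4,1]])

```text
clock: 1.45
position: [0.4354, -0.2836, 0.2313]
tool_rot: [3.141, -0.0, 0.703]
force: [0.1, -0.2, -0.3]
grip_width: 0.0853
finger_force: 0.0
```

```bash
python3 - <<'E'
from plan import *
print(bot.observe()["position"])
p=rows([.455,.275,.20,1.22],20)
E
```

```text
[ 0.43537136 -0.28356349  0.23133679]
[[0.63,-0.69,0.05,-0.32,1],[0.64,-0.67,0.05,-0.32,1],[0.66,-0.66,0.05,-0.32,1],[0.68,-0.64,0.05,-0.32,1],[0.69,-0.62,0.05,-0.32,1],[0.71,-0.6,0.05,-0.32,1],[0.73,-0.59,0.05,-0.32,1],[0.74,-0.57,0.05,-0.32,1],[0.75,-0.55,0.05,-0.33,1],[0.77,-0.53,0.05,-0.32,1],[0.78,-0.51,0.05,-0.33,1],[0.79,-0.48,0.05,-0.32,1],[0.81,-0.46,0.06,-0.33,1],[0.82,-0.44,0.05,-0.32,1],[0.83,-0.42,0.06,-0.33,1],[0.84,-0.4,0.05,-0.32,1],[0.85,-0.38,0.06,-0.33,1],[0.86,-0.36,0.05,-0.32,1],[0.87,-0.34,0.06,-0.33,1],[0.88,-0.31,0.05,-0.32,1]] [0.455  0.2751 0.2001 1.2198]
```

jog_arm(motion=[[0.63,-0.69,0.05,-0.32,1],[0.64,-0.67,0.05,-0.32,1],[0.66,-0.66,0.05,-0.32,1],[0.68,-0.64,0.05,-0.32,1],[0.69,-0.62,0.05,-0.32,1],[0.71,-0.6,0.05,-0.32,1],[0.73,-0.59,0.05,-0.32,1],[0.74,-0.57,0.05,-0.32,1],[0.75,-0.55,0.05,-0.33,1],[0.77,-0.53,0.05,-0.32,1]])

```text
clock: 2.45
position: [0.4445, -0.0041, 0.2163]
tool_rot: [3.141, -0.0, 0.959]
force: [0.7, -0.4, 0.6]
grip_width: 0.0855
finger_force: 0.0
```

jog_arm(motion=[[0.78,-0.51,0.05,-0.33,1],[0.79,-0.48,0.05,-0.32,1],[0.81,-0.46,0.06,-0.33,1],[0.82,-0.44,0.05,-0.32,1],[0.83,-0.42,0.06,-0.33,1],[0.84,-0.4,0.05,-0.32,1],[0.85,-0.38,0.06,-0.33,1],[0.86,-0.36,0.05,-0.32,1],[0.87,-0.34,0.06,-0.33,1],[0.88,-0.31,0.05,-0.32,1],[0,0,0,0,1],[0,0,0,0,1]])

```text
clock: 3.65
position: [0.4548, 0.274, 0.1998]
tool_rot: [-3.141, 0.0, 1.219]
force: [0.3, -0.3, -0.2]
grip_width: 0.0856
finger_force: 0.0
```

```bash
python3 - <<'E'
from plan import *
s=bot.observe();f=bot.grab_frame("wrist");print(s["position"],s["tool_rot"],s["qpos"],s["force"])
np.save("w1.npy",dict(f=f,s=s),allow_pickle=True)
cv2.imwrite("pics/w1.png",cv2.resize(f["pixels"][:,:,::-1],(768,576),interpolation=cv2.INTER_CUBIC))
E
```

```text
[0.45478482 0.27403358 0.19981929] [-3.14116855e+00  4.98722682e-04  1.21921242e+00] [-0.25259669  0.45470811 -0.5349337   1.85988608  0.28854104  0.90484657
 -1.27488588] [ 0.29169295 -0.31360562 -0.21319977]
```

View pics/w1.png

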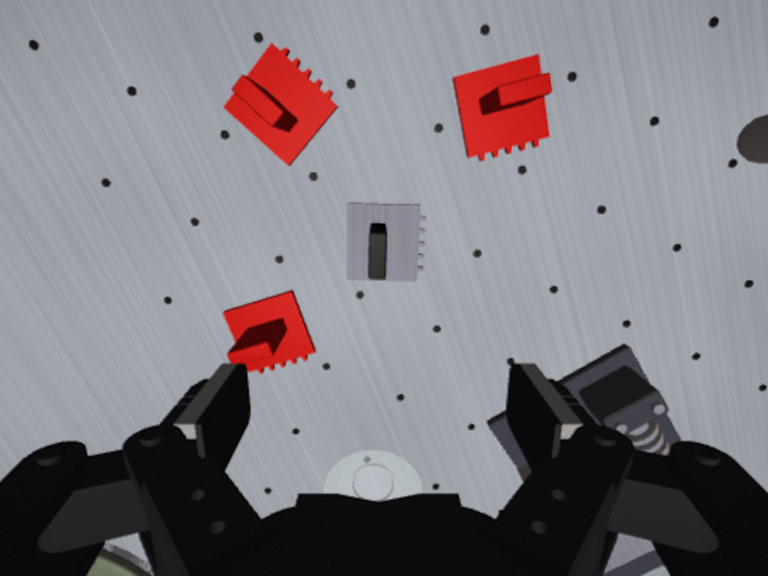

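```bash
cat >> h.py <<'E'
from scipy.optimize import least_squares
def fit(f,s,px,loc,x0):
    """fit planar pose x,y,yaw of local pts (3d) to pixels"""
    px=np.array(px,float);loc=np.array(loc,float)
    def P(q):
        c,n=np.cos(q[2]),np.sin(q[2]);return np.c_[q[0]+c*loc[:,0]-n*loc[:,1],q[1]+n*loc[:,0]+c*loc[:,1],loc[:,2]]
    r=least_squares(lambda q:(proj(f,P(q),s)-px).ravel(),x0)
    print(r.x.round(4),"resid px",r.fun.round(1)); return r.x
COMB=[[-.024,.03,.006],[.032,.03,.006],[.032,-.03,.006],[-.024,-.03,.006]]
E
python3 - <<'E'
from plan import *
d=np.load("w1.npy",allow_pickle=True).item();f,s=d["f"],d["s"]
# subpixel corners
g=cv2.cvtColor(f["pixels"],cv2.COLOR_RGB2GRAY)
c=np.array([[347,203],[420,204],[417,281],[347,279]],np.float32)/1.5
q=fit(f,s,c,COMB,[.46,.28,-.35])
p2=proj(f,[[q[0],q[1],.058]],s);print("tab top px*1.5",p2*1.5)
for k in (1,2):print()
v=g[120:205,220:300]; print(g[int(222/1.5),225:290].tolist()); print(g[125:200,int(400/1.5)].tolist())
rows([q[0],q[1],.10,q[2]+np.pi/2],8)
E
```

```text
[ 0.4592  0.2864 -0.3707] resid px [-0.1 -0.1  0.2  0.2 -0.  -0.3 -0.1  0.2]
tab top px*1.5 [[377.64632188 255.90954176]]


[162, 165, 165, 169, 170, 168, 150, 144, 143, 139, 137, 138, 139, 142, 141, 141, 141, 140, 139, 140, 143, 139, 127, 100, 93, 95, 95, 93, 116, 126, 124, 121, 133, 138, 142, 144, 141, 145, 144, 143, 141, 141, 141, 140, 138, 141, 141, 140, 142, 141, 143, 143, 142, 140, 144, 163, 168, 167, 167, 167, 168, 171, 172, 170, 168]
[167, 166, 165, 166, 166, 167, 167, 167, 168, 167, 154, 115, 140, 141, 141, 140, 140, 140, 140, 140, 141, 141, 141, 141, 141, 141, 141, 140, 141, 141, 141, 141, 141, 141, 141, 141, 141, 141, 141, 142, 141, 141, 141, 141, 141, 141, 142, 142, 141, 142, 142, 142, 142, 142, 143, 143, 143, 143, 142, 142, 143, 145, 156, 172, 172, 173, 173, 171, 171, 170, 169, 168, 168, 168, 168]
[[0.06,0,0.42,0.03,1],[0.06,0,0.42,0.03,1],[0.06,0,0.42,0.03,1],[0.06,0,0.41,0.03,1],[0.05,-0.01,0.42,0.03,1],[0.06,0,0.41,0.02,1],[0.05,-0.01,0.42,0.03,1],[0.06,0,0.41,0.02,1]] [0.4593 0.2864 0.1    1.2004]
```

jog_arm(motion=[[0.11,0,0.8,0.05,1],[0.11,0,0.8,0.05,1],[0.11,-0.01,0.8,0.05,1],[0.11,-0.01,0.8,0.05,0.6],[0,0,0.7,0,0.6],[0,0,0.7,0,0.6],[0,0,0.6,0,0.6],[0,0,0,0,0.6]])

```text
clock: 4.5
position: [0.4585, 0.2848, 0.0425]
tool_rot: [-3.14, 0.003, 1.201]
force: [-0.7, -0.4, 0.6]
grip_width: 0.0512
finger_force: 0.0
```

```bash
python3 - <<'E'
from plan import *
s=bot.observe();f=bot.grab_frame("wrist");print(s["position"],s["tool_rot"],s["force"],s["grip_width"])
rows([.4592,.2864,.016,1.2001],3,grip=.6)
g=cv2.resize(f["pixels"],(768,576));
for p,c in (([.4592,.2864,.058],(255,0,0)),):
  cv2.circle(g,tuple(map(int,proj(f,[p],s)[0]*1.5)),4,c,-1)
cv2.imwrite("pics/w2.png",g[:,:,::-1])
E
```

```text
[0.45850647 0.28481066 0.04249936] [-3.14017099e+00  2.82642316e-03  1.20131242e+00] [-0.67652978 -0.38175747  0.5571115 ] 0.051207212753796756
[[0.01,0,0.31,0.01,0.6],[0.01,0,0.31,0,0.6],[0.01,0,0.31,0.01,0.6]] [0.4593 0.2863 0.0159 1.1999]
```

View pics/w2.png

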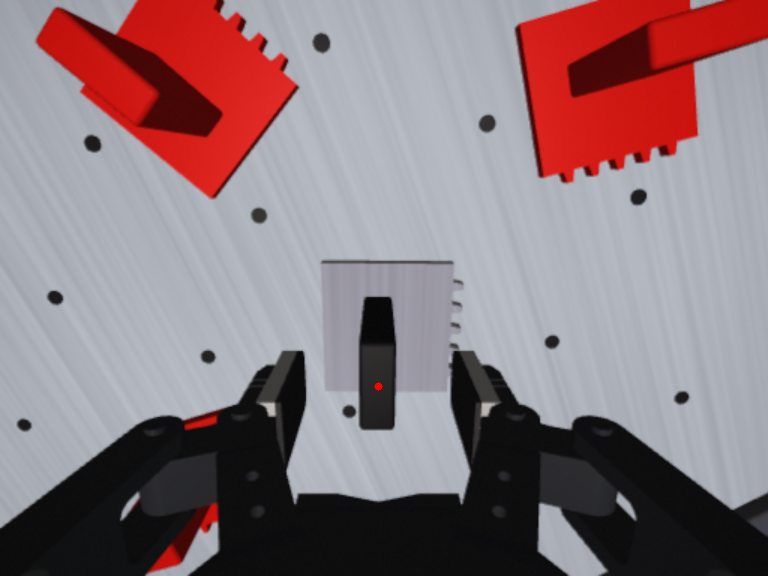

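jog_arm(motion=[[0.02,0,0.3,0,0.6],[0.02,0,0.3,0,0.6],[0.01,0,0.28,0,0.6],[0,0,0,0,0],[0,0,0,0,0],[0,0,0,0,0],[0,0,0,0,0],[0,0,0,0,0]], newtons=60)

```text
clock: 5.35
position: [0.4598, 0.288, 0.0179]
tool_rot: [3.141, -0.0, 1.203]
force: [-0.2, -0.8, 1.5]
grip_width: 0.0115
finger_force: 58.9
```

jog_arm(motion=[[0,0,-0.3,0,0],[0,0,-0.7,0,0],[0,0,-1,0,0],[0,0,-1,0,0],[0,0,-1,0,0],[0,0,-1,0,0],[0,0,0,0,0]])

```text
clock: 6.05
position: [0.4609, 0.2889, 0.1718]
tool_rot: [3.138, -0.004, 1.202]
force: [0.1, 0.8, -3.3]
grip_width: 0.0112
finger_force: 58.8
```

```bash
python3 - <<'E'
from plan import *
s=bot.observe();print(s["position"],s["tool_rot"],s["force"],s["grip_width"])
p=rows([.535,.1,.18,1.57+.2],12,grip=0)
E
```

```text
[0.4608671  0.2889123  0.17176044] [ 3.13826006 -0.00433023  1.20246672] [ 0.12264246  0.76985479 -3.30112318] 0.011154598652616615
[[-0.42,0.38,-0.02,-0.59,0],[-0.43,0.36,-0.02,-0.59,0],[-0.45,0.34,-0.02,-0.59,0],[-0.46,0.32,-0.02,-0.59,0],[-0.48,0.3,-0.02,-0.59,0],[-0.49,0.27,-0.02,-0.59,0],[-0.51,0.25,-0.03,-0.59,0],[-0.52,0.23,-0.02,-0.59,0],[-0.53,0.2,-0.03,-0.59,0],[-0.53,0.18,-0.02,-0.59,0],[-0.54,0.15,-0.03,-0.6,0],[-0.55,0.12,-0.02,-0.59,0]] [0.5351 0.1001 0.1799 1.7697]
```

```bash
python3 - <<'E'
from plan import *
f=bot.grab_frame("top")
a=back(f,(228,168),.035);b=back(f,(277,158),.035);c=(a+b)/2;d=a-b;yaw=np.arctan2(-d[0],d[1]);print(a,b,c,yaw,np.linalg.norm(d))
C,S=np.cos(yaw),np.sin(yaw);t=c[:2]+[C*-.05+S*.09,S*-.05-C*.09];print(t)
rows([*t,.30,yaw+np.pi/2],18,grip=0)
E
```

```text
[0.60266196 0.09178424 0.035     ] [ 0.64064808 -0.0673134   0.035     ] [0.62165502 0.01223542 0.035     ] 0.2343719569537897 0.16356956173687234
[ 0.59392289 -0.08691562]
[[-0.56,0.48,-0.24,-0.42,0],[-0.57,0.46,-0.24,-0.42,0],[-0.59,0.44,-0.24,-0.42,0],[-0.6,0.42,-0.24,-0.42,0],[-0.62,0.4,-0.24,-0.42,0],[-0.63,0.38,-0.24,-0.42,0],[-0.64,0.36,-0.24,-0.42,0],[-0.66,0.34,-0.24,-0.42,0],[-0.67,0.32,-0.24,-0.42,0],[-0.68,0.29,-0.24,-0.42,0],[-0.69,0.27,-0.24,-0.42,0],[-0.69,0.25,-0.24,-0.42,0],[-0.7,0.22,-0.24,-0.42,0],[-0.71,0.2,-0.24,-0.42,0],[-0.72,0.18,-0.25,-0.41,0],[-0.72,0.15,-0.24,-0.42,0],[-0.73,0.13,-0.25,-0.41,0],[-0.73,0.1,-0.24,-0.42,0]] [ 0.5939 -0.0869  0.2999  1.8055]
```

jog_arm(motion=[[-0.56,0.48,-0.24,-0.42,0],[-0.57,0.46,-0.24,-0.42,0],[-0.59,0.44,-0.24,-0.42,0],[-0.6,0.42,-0.24,-0.42,0],[-0.62,0.4,-0.24,-0.42,0],[-0.63,0.38,-0.24,-0.42,0],[-0.64,0.36,-0.24,-0.42,0],[-0.66,0.34,-0.24,-0.42,0],[-0.67,0.32,-0.24,-0.42,0]])

```text
clock: 7.0
position: [0.5261, 0.0995, 0.2319]
tool_rot: [-3.14, 0.0, 1.506]
force: [0.9, -0.5, -3.1]
grip_width: 0.011
finger_force: 58.8
```

jog_arm(motion=[[-0.68,0.29,-0.24,-0.42,0],[-0.69,0.27,-0.24,-0.42,0],[-0.69,0.25,-0.24,-0.42,0],[-0.7,0.22,-0.24,-0.42,0],[-0.71,0.2,-0.24,-0.42,0],[-0.72,0.18,-0.25,-0.41,0],[-0.72,0.15,-0.24,-0.42,0],[-0.73,0.13,-0.25,-0.41,0],[-0.73,0.1,-0.24,-0.42,0],[0,0,0,0,0],[0,0,0,0,0]])

```text
clock: 8.1
position: [0.5929, -0.0872, 0.2969]
tool_rot: [-3.14, -0.001, 1.805]
force: [0.1, 1.2, -2.0]
grip_width: 0.0113
finger_force: 58.8
```

```bash
python3 - <<'E'
from plan import *
s=bot.observe();f=bot.grab_frame("wrist");print(s["position"],s["tool_rot"],s["force"],s["grip_width"],s["qpos"])
np.save("w3.npy",dict(f=f,s=s),allow_pickle=True)
cv2.imwrite("pics/w3.png",cv2.resize(f["pixels"][:,:,::-1],(768,576),interpolation=cv2.INTER_CUBIC))
E
```

```text
[ 0.5929058  -0.08724381  0.29687464] [-3.14015903e+00 -8.25478980e-04  1.80484030e+00] [ 0.12746521  1.15289607 -2.04968588] 0.011312836689194765 [ 0.4677333   0.47656585 -0.61231892  1.56662863  0.28713741  1.1914389
  0.03447314]
```

View pics/w3.png

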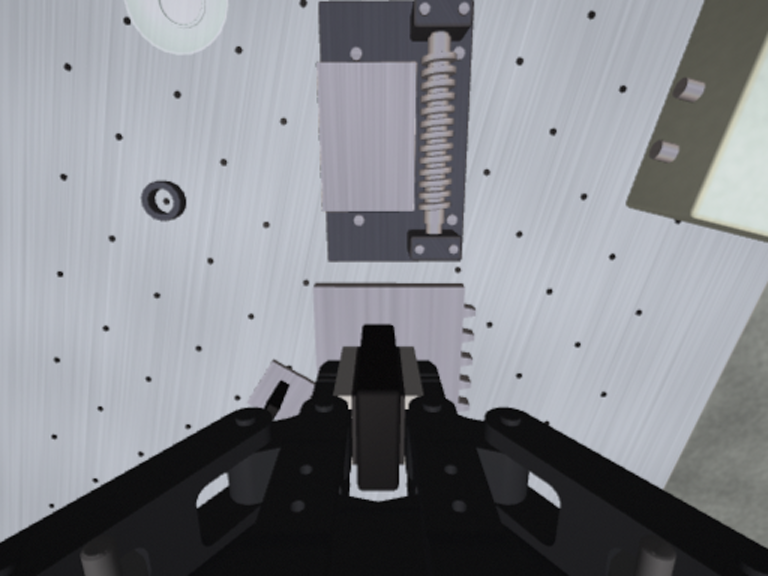

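```bash
cat > groove.py <<'E'
from h import *
def sample(f,s,q,xr,z=.035,ys=np.arange(-60,60.5,.5)):
    c,n=np.cos(q[2]),np.sin(q[2]);y=ys/1000
    P=np.c_[q[0]+c*xr-n*y,q[1]+n*xr+c*y,np.full(len(y),z)]
    p=proj(f,P,s).astype(np.float32)
    g=cv2.cvtColor(f["pixels"],cv2.COLOR_RGB2GRAY).astype(np.float32)
    return cv2.remap(g,p[:,0].reshape(1,-1),p[:,1].reshape(1,-1),cv2.INTER_CUBIC)[0]
def phase(f,s,q,ymax=45):
    ys=np.arange(-ymax,ymax+.1,.5)
    for xr in (-.0165,-.016,-.0155,-.015,-.0145,-.014,-.013,-.012,-.010):
        v=sample(f,s,q,xr,ys=ys); A=np.c_[np.cos(2*np.pi*ys/10),np.sin(2*np.pi*ys/10),np.ones_like(ys),ys]
        k=np.linalg.lstsq(A,v,rcond=None)[0]; ph=np.arctan2(-k[1],-k[0])/2/np.pi*10
        print(f"x {xr*1e3:.1f} groove y {ph:.2f} mm amp {np.hypot(k[0],k[1]):.1f} mean {k[2]:.0f}")
LEDGE=[[-.103,.0625,.032],[-.018,.0625,.032],[-.018,-.0625,.032],[-.103,-.0625,.032]]
E
python3 - <<'E'
from plan import *; from groove import *
d=np.load("w3.npy",allow_pickle=True).item();f,s=d["f"],d["s"]
q=fit(f,s,np.array([[318,62],[414.5,62],[416,210.5],[322,210.5]])/1.5,LEDGE,[.62,.01,.23])
print(proj(f,[[q[0],q[1],.035]],s)*1.5)
u=s["position"][2]-.0179
k=[[-.024,.03,.006+u],[.032,.03,.006+u]]
h=fit(f,s,np.array([[315,284.5],[464,284.5]])/1.5,k,[*s["position"][:2],.234])
y=s["tool_rot"][2];dd=s["position"][:2]-h[:2];print("TCP in comb frame",np.cos(h[2])*dd[0]+np.sin(h[2])*dd[1],-np.sin(h[2])*dd[0]+np.cos(h[2])*dd[1],"yaw",y-np.pi/2-h[2])
phase(f,s,q)
E
```

```text
[0.6216 0.0157 0.242 ] resid px [-1.1  0.   1.5 -0.6 -0.9  0.1  0.5  0.6]
[[436.39792346 138.83556778]]
[ 0.5936 -0.0883  0.2331] resid px [-0.9  0.   0.9  0.1]
TCP in comb frame -0.0004664586415771055 0.0012379356843817276 yaw 0.000924940158413462
x -16.5 groove y 3.26 mm amp 1.2 mean 77
x -16.0 groove y 3.62 mm amp 1.2 mean 78
x -15.5 groove y -3.78 mm amp 1.3 mean 79
x -15.0 groove y -2.73 mm amp 5.3 mean 82
x -14.5 groove y -2.52 mm amp 11.2 mean 87
x -14.0 groove y -2.43 mm amp 17.3 mean 91
x -13.0 groove y -2.32 mm amp 26.0 mean 98
x -12.0 groove y -2.24 mm amp 31.9 mean 102
x -10.0 groove y -1.92 mm amp 36.0 mean 113
```

```bash
cat >> plan.py <<'E'
RIG=[.6216,.0157,.242]
def tcp(xl,yl,z,yaw=RIG[2],off=(0,.0015)):
    """TCP target for comb origin at rig-local xl,yl, underside z"""
    c,n=np.cos(RIG[2]),np.sin(RIG[2]);x,y=xl+off[0],yl+off[1]
    return [RIG[0]+c*x-n*y,RIG[1]+n*x+c*y,z+.0179,yaw+np.pi/2]
E
python3 - <<'E'
from plan import *
p=rows(tcp(-.0556,-.0025,.09),10,grip=0)
p=rows(tcp(-.0556,-.0025,.037),4,p,grip=0)
E
```

```text
[[0.3,-0.01,0.63,-0.01,0],[0.31,-0.01,0.63,-0.01,0],[0.3,-0.01,0.63,-0.01,0],[0.31,-0.01,0.63,-0.01,0],[0.3,-0.01,0.63,-0.01,0],[0.31,-0.01,0.63,-0.01,0],[0.3,-0.01,0.63,-0.01,0],[0.31,-0.02,0.63,-0.01,0],[0.3,-0.01,0.63,0,0],[0.31,-0.02,0.63,-0.01,0]] [5.6770e-01 1.5000e-03 1.0800e-01 1.8131e+00]
[[0,0,0.44,0,0],[0,0,0.44,0,0],[0,0,0.45,0,0],[0,0,0.44,0,0]] [5.6770e-01 1.5000e-03 5.4900e-02 1.8131e+00]
```

jog_arm(motion=[[0.3,-0.01,0.63,-0.01,0],[0.31,-0.01,0.63,-0.01,0],[0.3,-0.01,0.63,-0.01,0],[0.31,-0.01,0.63,-0.01,0],[0.3,-0.01,0.63,-0.01,0],[0.31,-0.01,0.63,-0.01,0],[0.3,-0.01,0.63,-0.01,0],[0.31,-0.02,0.63,-0.01,0],[0.3,-0.01,0.63,0,0],[0.31,-0.02,0.63,-0.01,0]])

```text
clock: 9.15
position: [0.5675, 0.0022, 0.1079]
tool_rot: [-3.141, -0.001, 1.814]
force: [0.5, -0.4, -2.1]
grip_width: 0.0115
finger_force: 58.9
```

jog_arm(motion=[[0,0,0.44,0,0],[0,0,0.44,0,0],[0,0,0.45,0,0],[0,0,0.44,0,0],[0,0,0,0,0],[0,0,0,0,0]])

```text
clock: 9.75
position: [0.5683, 0.0009, 0.0557]
tool_rot: [-3.141, -0.0, 1.813]
force: [0.0, -0.5, -2.0]
grip_width: 0.0113
finger_force: 58.6
```

```bash
python3 - <<'E'
from plan import *
s=bot.observe();f=bot.grab_frame("wrist");print(s["position"],s["tool_rot"],s["force"],s["moment"])
np.save("w4.npy",dict(f=f,s=s),allow_pickle=True)
cv2.imwrite("pics/w4.png",cv2.resize(f["pixels"][100:300,160:427,::-1],(800,600),interpolation=cv2.INTER_CUBIC))
print(tcp(-.0556,-.0025,.037))
E
```

```text
[0.5682602  0.00088426 0.05573765] [-3.14132829e+00 -1.38916608e-04  1.81284275e+00] [ 0.00312733 -0.48300523 -1.97428146] [-0.03570614 -0.00122274 -0.05031888]
[np.float64(0.5678597939510877), np.float64(0.001404887065138716), 0.0549, 1.8127963267948966]
```

View pics/w4.png

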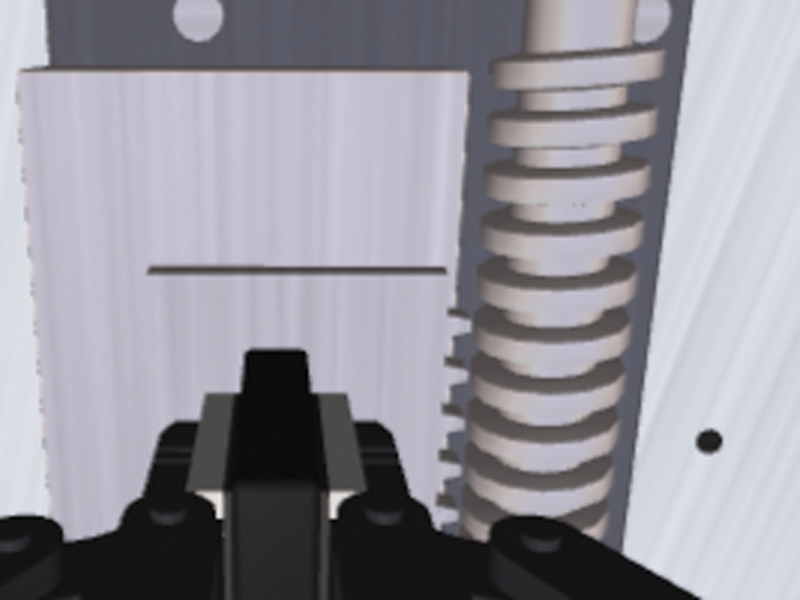

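```bash
cat > m.py <<'E'
from plan import *; from groove import *
def measure(f,s,lc,rp,lp,cc,sc=3.,o=(160,100),u=None):
    N=lambda p:np.array(p,float)/sc+np.array(o)
    W=lambda p,z:back(f,N(p),z,s)[:2]
    A=[W(p,.032) for p in lc];R=[W(p,.032) for p in rp];L=[W(p,.032) for p in lp]
    def res(q):
        c,n=np.cos(q[2]),np.sin(q[2]);loc=lambda P:np.array([[c,n],[-n,c]])@(P-q[:2])
        return np.concatenate([loc(A[0])-[-.103,.0625],loc(A[1])-[-.018,.0625],[loc(p)[0]+.018 for p in R],[loc(p)[0]+.103 for p in L]])
    r=least_squares(res,RIG);q=r.x;print("rig",q.round(4),"res mm",(r.fun*1e3).round(2))
    if u is None:u=s["position"][2]-.0179
    h=fit(f,s,N(cc),[[-.024,.03,.006+u],[.032,.03,.006+u]],[*s["position"][:2],RIG[2]])
    c,n=np.cos(q[2]),np.sin(q[2]);l=np.array([[c,n],[-n,c]])@(h[:2]-q[:2])
    print("comb in rig mm",(l*1e3).round(2),"yaw",(h[2]-q[2]).round(4),"tool-comb yaw",s["tool_rot"][2]-np.pi/2-h[2])
    phase(f,s,q); return q,h
E
python3 - <<'E'
from m import *
d=np.load("w4.npy",allow_pickle=True).item();f,s=d["f"],d["s"]
q,h=measure(f,s,[(20,72),(468,72)],[(463,190),(458,300)],[(36,300),(48,500)],[(148,274.5),(446,274.5)])
# overlay
u=s["position"][2]-.0179;c,n=np.cos(h[2]),np.sin(h[2]);img=cv2.resize(f["pixels"][160:300,250:390],(840,840),interpolation=cv2.INTER_CUBIC)[:600,:800]
def dr(pts,o,yaw,col):
    c,n=np.cos(yaw),np.sin(yaw);pts=np.array(pts);P=np.c_[o[0]+c*pts[:,0]-n*pts[:,1],o[1]+n*pts[:,0]+c*pts[:,1],pts[:,2]]
    cv2.polylines(img,[np.int32((proj(f,P,s)-[250,160])*6)],False,col,1,cv2.LINE_AA)
out=[[.032,.03,u+.006]]
for k in (2,1,0,-1,-2):
    y=k*.01;out+=[[.032,y+.0021,u+.006],[.0366,y+.00115,u+.006],[.0366,y-.00115,u+.006],[.032,y-.0021,u+.006]]
dr(out,h,h[2],(255,0,0))
for k in range(-3,6): dr([[-.015,-.0025+k*.01-.0022,.035],[-.0,-.0025+k*.01-.0022+.0025,.05]],q,q[2],(0,160,0));dr([[-.02,-.0025+k*.01,.035],[-.012,-.0025+k*.01,.035]],q,q[2],(0,0,255))
cv2.imwrite("pics/w4b.png",img[:,:,::-1])
E
```

```text
rig [0.6211 0.0149 0.2387] res mm [ 0.71 -0.11 -0.7   0.11 -0.25  0.14  0.42 -0.32]
[ 0.5689 -0.0013  0.2408] resid px [-0.8  0.   0.8  0. ]
comb in rig mm [-54.5   -3.43] yaw 0.0021 tool-comb yaw 0.0012375799565420842
x -16.5 groove y -2.72 mm amp 19.7 mean 95
x -16.0 groove y -2.76 mm amp 13.9 mean 93
x -15.5 groove y -3.76 mm amp 7.2 mean 85
x -15.0 groove y -4.63 mm amp 8.5 mean 79
x -14.5 groove y -4.43 mm amp 11.1 mean 78
x -14.0 groove y -4.27 mm amp 15.6 mean 81
x -13.0 groove y -4.61 mm amp 24.5 mean 88
x -12.0 groove y 4.77 mm amp 28.9 mean 96
x -10.0 groove y 4.14 mm amp 31.4 mean 104
```

View pics/w4b.png

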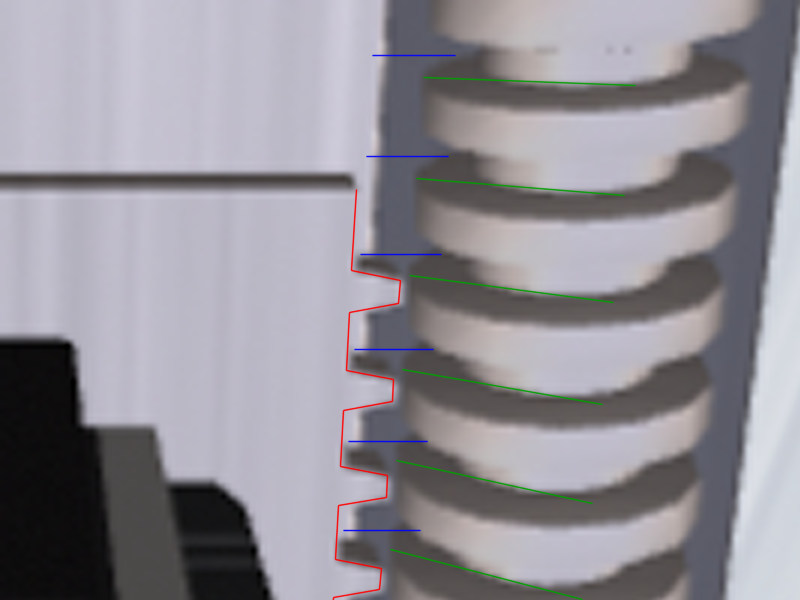

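```bash
cat > helix.py <<'E'
from m import *
def helix(f,s,q,ks=range(-1,5),draw=None):
    g=cv2.GaussianBlur(cv2.cvtColor(f["pixels"],cv2.COLOR_RGB2GRAY).astype(np.float32),(0,0),.6)
    G=cv2.Sobel(g,cv2.CV_32F,0,1,ksize=3); th=np.radians(np.arange(5,150,3)); c,n=np.cos(q[2]),np.sin(q[2])
    def pts(y0,hand,dx):
        x=-.015*np.cos(th)+dx; y=y0+hand*.01*th/2/np.pi; z=.035+.015*np.sin(th)
        return proj(f,np.c_[q[0]+c*x-n*y,q[1]+n*x+c*y,z],s).astype(np.float32)
    R=[]
    for hand in(1,-1):
        for dx in np.arange(-.002,.0021,.0005):
            for gr in np.arange(-.005,.005,.0001):
                v=np.mean([cv2.remap(G,*[a.reshape(1,-1) for a in pts(gr-.0028+k*.01,hand,dx).T],cv2.INTER_LINEAR).mean() for k in ks])
                R.append((v,hand,dx,gr))
    R.sort(reverse=True)
    for h in(1,-1): print([tuple(np.round(r,4)) for r in R if r[1]==h][:3])
    return R[0]
E
python3 - <<'E'
from helix import *
d=np.load("w4.npy",allow_pickle=True).item();f,s=d["f"],d["s"]
helix(f,s,[.6211,.0149,.2387])
helix(f,s,[.6211,.0149,.2387],range(0,3))
helix(f,s,[.6211,.0149,.2387],range(3,6))
E
```

```text
[(np.float64(206.7388), np.float64(1.0), np.float64(0.0), np.float64(-0.0037)), (np.float64(205.552), np.float64(1.0), np.float64(0.0), np.float64(-0.0036)), (np.float64(205.3173), np.float64(1.0), np.float64(0.0005), np.float64(-0.0036))]
[(np.float64(99.289), np.float64(-1.0), np.float64(-0.002), np.float64(0.0014)), (np.float64(99.2358), np.float64(-1.0), np.float64(-0.002), np.float64(0.0013)), (np.float64(98.9432), np.float64(-1.0), np.float64(-0.002), np.float64(0.0015))]
[(np.float64(206.9273), np.float64(1.0), np.float64(0.0), np.float64(-0.0037)), (np.float64(205.9303), np.float64(1.0), np.float64(0.0), np.float64(-0.0038)), (np.float64(205.5624), np.float64(1.0), np.float64(0.0005), np.float64(-0.0037))]
[(np.float64(109.7954), np.float64(-1.0), np.float64(-0.002), np.float64(0.0017)), (np.float64(109.4774), np.float64(-1.0), np.float64(-0.002), np.float64(0.0018)), (np.float64(109.1293), np.float64(-1.0), np.float64(-0.002), np.float64(0.0016))]
[(np.float64(213.6125), np.float64(1.0), np.float64(0.0005), np.float64(-0.0035)), (np.float64(212.5296), np.float64(1.0), np.float64(0.001), np.float64(-0.0035)), (np.float64(212.221), np.float64(1.0), np.float64(0.0005), np.float64(-0.0036))]
[(np.float64(69.7207), np.float64(-1.0), np.float64(-0.002), np.float64(0.0006)), (np.float64(69.575), np.float64(-1.0), np.float64(-0.002), np.float64(0.0007)), (np.float64(69.1907), np.float64(-1.0), np.float64(-0.002), np.float64(0.0005))]
```

jog_arm(motion=[[-0.008,0,0.06,0,0],[0,0,0.06,0,0],[0,0,0.04,0,0],[0,0,0,0,0],[0,0,0,0,0]])

```text
clock: 10.3
position: [0.5683, 0.0007, 0.051]
tool_rot: [3.142, -0.0, 1.813]
force: [0.4, 0.7, -1.2]
grip_width: 0.0111
finger_force: 58.6
```

jog_arm(motion=[[0,0,0.01,0,0],[0,0,0,0,0],[0,0,0,0,0]])

```text
clock: 10.6
position: [0.5683, 0.0007, 0.0507]
tool_rot: [3.142, -0.0, 1.813]
force: [0.6, -0.5, -2.6]
grip_width: 0.0114
finger_force: 58.6
```

jog_arm(motion=[[0,0,0.013,0,0],[0,0,0,0,0],[0,0,0,0,0]])

```text
clock: 10.9
position: [0.5683, 0.0007, 0.0503]
tool_rot: [-3.142, -0.0, 1.813]
force: [0.2, 0.1, -2.1]
grip_width: 0.0109
finger_force: 58.6
```

jog_arm(motion=[[0,0,0.013,0,0],[0,0,0,0,0],[0,0,0,0,0]])

```text
clock: 11.2
position: [0.5683, 0.0007, 0.05]
tool_rot: [3.141, 0.0, 1.813]
force: [-0.8, 0.5, 0.8]
grip_width: 0.0114
finger_force: 59.0
```

jog_arm(motion=[[0,0,0.013,0,0],[0,0,0,0,0],[0,0,0,0,0]])

```text
clock: 11.5
position: [0.5683, 0.0007, 0.0499]
tool_rot: [3.141, 0.0, 1.813]
force: [-3.5, -0.6, 9.4]
grip_width: 0.0115
finger_force: 60.7
```

jog_arm(motion=[[0,0,-0.008,0,0],[0,0.03,0,0,0],[0,0.03,0,0,0],[0,0.02,0,0,0],[0,0,0,0,0],[0,0,0,0,0]])

```text
clock: 12.1
position: [0.5703, 0.0011, 0.05]
tool_rot: [-3.141, 0.0, 1.813]
force: [-5.6, -1.4, 8.1]
grip_width: 0.0113
finger_force: 60.7
```

```bash
cat > st.py <<'E'
from plan import *
s=bot.observe();c,n=np.cos(RIG[2]),np.sin(RIG[2])
F=np.mean([bot.observe()["force"]],0);d=s["position"][:2]-[.6211,.0149]
print("rigF",(c*F[0]+n*F[1]).round(2),(-n*F[0]+c*F[1]).round(2),F[2].round(2),"M",s["moment"].round(3),"comb rig mm",((c*d[0]+n*d[1])*1e3).round(2),((-n*d[0]+c*d[1])*1e3).round(2),"z",s["position"][2].round(4),"yaw",(s["tool_rot"]).round(4))
E
python3 st.py; python3 - <<'E'
import numpy as np
from h import *
from workcell import bot
s=bot.observe();f=bot.grab_frame("wrist");np.save("w5.npy",dict(f=f,s=s),allow_pickle=True)
cv2.imwrite("pics/w5.png",cv2.resize(f["pixels"][170:295,270:420,::-1],(720,600),interpolation=cv2.INTER_CUBIC))
E
```

```text
rigF -5.75 -0.07 8.14 M [-0.235  1.146  0.044] comb rig mm -52.63 -1.24 z 0.05 yaw [-3.1409e+00  3.0000e-04  1.8128e+00]
```

View pics/w5.png

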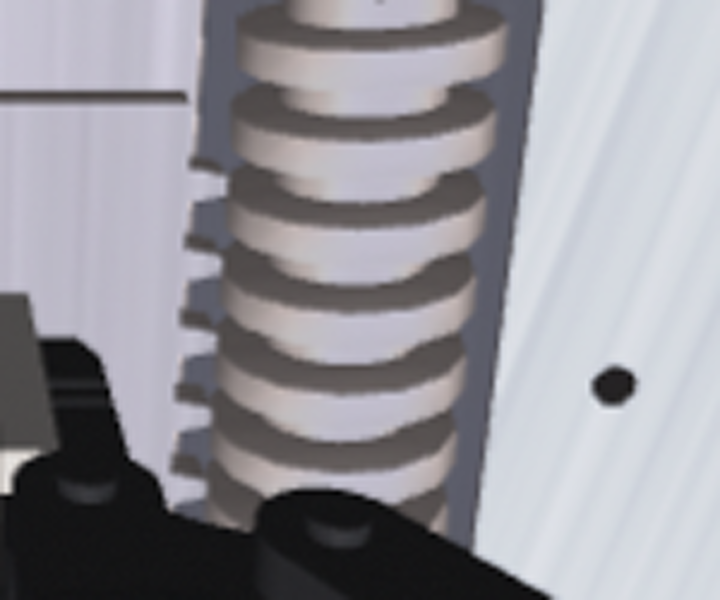

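jog_arm(motion=[[0,0,-0.007,0,0],[0,0,0,0,0],[0,0,0,0,0]])

```text
clock: 12.45
position: [0.5706, 0.0012, 0.05]
tool_rot: [-3.141, 0.0, 1.813]
force: [-2.5, -1.3, 2.6]
grip_width: 0.0112
finger_force: 59.6
```

```bash
python3 st.py; python3 - <<'E'
from helix import *
d=np.load("w5.npy",allow_pickle=True).item();f,s=d["f"],d["s"]
helix(f,s,[.6211,.0149,.2387],range(-1,4))
c,n=np.cos(.2387),np.sin(.2387)
P=back(f,(270+187/4.8,170+101/4.8),.038,s)[:2]-[.6211,.0149];l=[c*P[0]+n*P[1],-n*P[0]+c*P[1]]
print("corner->comb origin",(np.array(l)-[.032,.03])*1e3)
E
```

```text
rigF -2.73 -0.66 2.64 M [-0.214  0.443 -0.03 ] comb rig mm -52.29 -1.18 z 0.05 yaw [-3.1415e+00  1.0000e-04  1.8129e+00]
[(np.float64(204.1921), np.float64(1.0), np.float64(0.0), np.float64(-0.0037)), (np.float64(203.6686), np.float64(1.0), np.float64(0.0005), np.float64(-0.0037)), (np.float64(203.5421), np.float64(1.0), np.float64(0.0), np.float64(-0.0038))]
[(np.float64(122.3016), np.float64(-1.0), np.float64(-0.002), np.float64(0.0014)), (np.float64(122.235), np.float64(-1.0), np.float64(-0.002), np.float64(0.0013)), (np.float64(122.0187), np.float64(-1.0), np.float64(-0.002), np.float64(0.0015))]
corner->comb origin [-52.84145617  -3.37264194]
```

jog_arm(motion=[[-0.008,0.02,0,0,0],[0,0.02,0,0,0],[0,0,0,0,0],[0,0,0,0,0]])

```text
clock: 12.85
position: [0.5719, 0.0013, 0.05]
tool_rot: [3.141, -0.0, 1.813]
force: [-2.6, -0.5, 3.5]
grip_width: 0.0113
finger_force: 59.7
```

```bash
python3 st.py
```

```text
rigF -2.69 0.1 3.48 M [-0.106  0.504  0.022] comb rig mm -51.0 -1.37 z 0.05 yaw [ 3.1415 -0.      1.8129]
```

jog_arm(motion=[[0,0.015,0,0,0],[0,0.01,0,0,0],[0,0,0,0,0],[0,0,0,0,0]])

```text
clock: 13.25
position: [0.5726, 0.0015, 0.05]
tool_rot: [-3.142, 0.0, 1.813]
force: [-3.8, -0.6, 3.2]
grip_width: 0.0111
finger_force: 59.9
```

```bash
python3 st.py
```

```text
rigF -3.85 0.31 3.25 M [-0.222  0.649  0.006] comb rig mm -50.34 -1.4 z 0.05 yaw [-3.1416  0.      1.8129]
```

jog_arm(motion=[[0,0.015,0,0,0],[0,0.015,0,0,0],[0,0,0,0,0],[0,0,0,0,0]])

```text
clock: 13.65
position: [0.5735, 0.0017, 0.05]
tool_rot: [3.141, -0.0, 1.813]
force: [-2.9, -2.1, 3.5]
grip_width: 0.011
finger_force: 59.8
```

```bash
python3 st.py
```

```text
rigF -3.3 -1.32 3.51 M [-0.174  0.51  -0.025] comb rig mm -49.37 -1.39 z 0.05 yaw [ 3.1415 -0.      1.8129]
```

jog_arm(motion=[[0,0.015,0,0,0],[0,0.01,0,0,0],[0,0,0,0,0],[0,0,0,0,0]])

```text
clock: 14.05
position: [0.5738, 0.0019, 0.05]
tool_rot: [-3.141, 0.0, 1.813]
force: [-5.6, -1.7, 7.3]
grip_width: 0.0111
finger_force: 60.2
```

```bash
python3 st.py
```

```text
rigF -5.86 -0.28 7.29 M [-0.266  1.19  -0.015] comb rig mm -49.02 -1.33 z 0.05 yaw [-3.1409e+00  1.0000e-04  1.8129e+00]
```

jog_arm(motion=[[0,0,-0.005,0,0],[0,0.01,0,0,0],[0,0,0,0,0],[0,0,0,0,0]])

```text
clock: 14.45
position: [0.5744, 0.0021, 0.05]
tool_rot: [-3.141, -0.0, 1.813]
force: [-3.1, 0.3, -0.0]
grip_width: 0.0112
finger_force: 59.1
```

```bash
python3 st.py; python3 - <<'E'
from helix import *
s=bot.observe();f=bot.grab_frame("wrist");np.save("w6.npy",dict(f=f,s=s),allow_pickle=True)
cv2.imwrite("pics/w6.png",cv2.resize(f["pixels"][170:295,270:420,::-1],(720,600),interpolation=cv2.INTER_CUBIC))
E
```

```text
rigF -2.95 1.05 -0.02 M [ 0.108  0.705 -0.008] comb rig mm -48.42 -1.22 z 0.05 yaw [-3.1414e+00 -2.0000e-04  1.8131e+00]
```

View pics/w6.png

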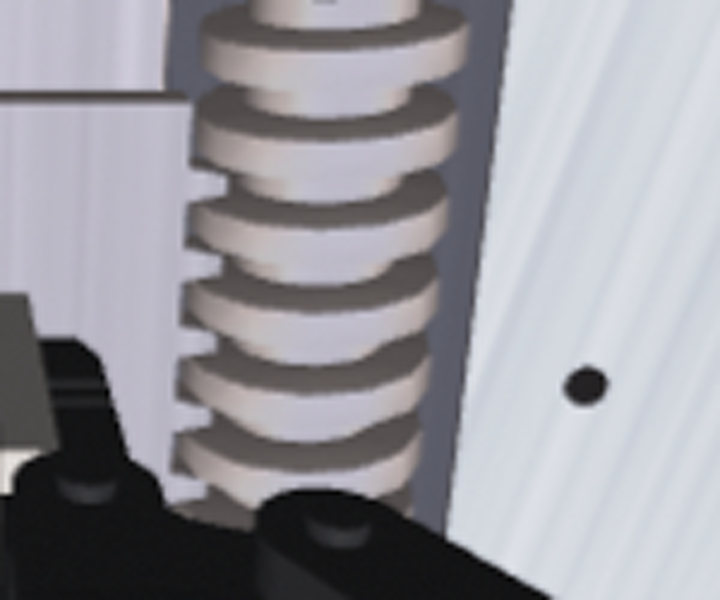

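jog_arm(motion=[[0,0.015,0,0,0],[0,0.01,0,0,0],[0,0,0,0,0],[0,0,0,0,0]])

```text
clock: 14.9
position: [0.5749, 0.0023, 0.05]
tool_rot: [-3.141, -0.0, 1.813]
force: [-5.7, 1.6, 1.3]
grip_width: 0.0111
finger_force: 59.3
```

```bash
python3 st.py
```

```text
rigF -5.12 2.94 1.29 M [0.337 1.119 0.051] comb rig mm -47.85 -1.14 z 0.05 yaw [-3.1410e+00 -2.0000e-04  1.8132e+00]
```

jog_arm(motion=[[0,0.01,0,0,0],[0,0,0,0,0],[0,0,0,0,0]])

```text
clock: 15.2
position: [0.5751, 0.0024, 0.05]
tool_rot: [-3.141, -0.0, 1.813]
force: [-6.3, 0.7, 2.8]
grip_width: 0.0108
finger_force: 59.4
```

```bash
python3 st.py
```

```text
rigF -5.95 2.17 2.76 M [0.36 1.34 0.07] comb rig mm -47.7 -1.07 z 0.05 yaw [-3.1408e+00 -3.0000e-04  1.8132e+00]
```

jog_arm(motion=[[0.01,0,0,0,0],[0,0,0,0,0],[0,0,0,0,0]])

```text
clock: 15.5
position: [0.5753, 0.0026, 0.0501]
tool_rot: [-3.141, -0.0, 1.813]
force: [-4.4, 1.9, 0.3]
grip_width: 0.0115
finger_force: 58.9
```

```bash
python3 st.py
```

```text
rigF -3.79 2.94 0.28 M [0.282 0.975 0.045] comb rig mm -47.41 -0.94 z 0.0501 yaw [-3.1414e+00 -2.0000e-04  1.8131e+00]
```

jog_arm(motion=[[0,0.01,0,0,0],[0,0,0,0,0],[0,0,0,0,0]])

```text
clock: 15.8
position: [0.5754, 0.0026, 0.05]
tool_rot: [-3.141, -0.0, 1.813]
force: [-6.3, 1.0, 0.8]
grip_width: 0.0112
finger_force: 59.3
```

```bash
python3 st.py
```

```text
rigF -5.87 2.45 0.84 M [0.265 1.382 0.026] comb rig mm -47.35 -0.96 z 0.05 yaw [-3.1409e+00 -1.0000e-04  1.8131e+00]
```

jog_arm(motion=[[0.01,0,0,0,0],[0,0,0,0,0],[0,0,0,0,0]])

```text
clock: 16.1
position: [0.5753, 0.0026, 0.05]
tool_rot: [-3.141, 0.0, 1.813]
force: [-5.4, -0.2, 0.6]
grip_width: 0.0113
finger_force: 59.2
```

```bash
python3 st.py
```

```text
rigF -5.26 1.12 0.56 M [-0.02   1.243  0.004] comb rig mm -47.36 -0.93 z 0.05 yaw [-3.1409e+00  2.0000e-04  1.8128e+00]
```

jog_arm(motion=[[0.01,0,0,0,0],[0,0,0,0,0],[0,0,0,0,0]])

```text
clock: 16.4
position: [0.5754, 0.0027, 0.05]
tool_rot: [-3.141, 0.0, 1.813]
force: [-5.5, -0.6, 0.0]
grip_width: 0.0113
finger_force: 59.2
```

```bash
python3 st.py
```

```text
rigF -5.5 0.71 0.04 M [-0.306  1.142 -0.022] comb rig mm -47.31 -0.85 z 0.05 yaw [-3.1410e+00  4.0000e-04  1.8126e+00]
```

jog_arm(motion=[[0,0.01,0,0,0],[0,0,0,0,0],[0,0,0,0,0]])

```text
clock: 16.7
position: [0.5754, 0.0027, 0.05]
tool_rot: [-3.14, 0.0, 1.813]
force: [-7.3, -2.0, 2.9]
grip_width: 0.0115
finger_force: 59.6
```

```bash
python3 st.py; python3 - <<'E'
from helix import *
s=bot.observe();f=bot.grab_frame("wrist");np.save("w7.npy",dict(f=f,s=s),allow_pickle=True)
q=[.6211,.0149,.2387]
r=helix(f,s,q,range(-1,4))
# comb edge: print gray around predicted +y edge & front corner
g=cv2.cvtColor(f["pixels"],cv2.COLOR_RGB2GRAY).astype(int)
print(g[184:198,280:312:3].T.tolist()); print(g[199,296:330].tolist(),g[194,296:330].tolist(),g[196,296:330].tolist())
for y in(.03,.025,.015,.005):
    P=np.array([q[0]-.015*np.cos(q[2])-y*np.sin(q[2]),q[1]-.015*np.sin(q[2])+y*np.cos(q[2]),.038]);print(proj(f,[P],s).round(2))
E
```

```text
rigF -7.59 -0.24 2.88 M [-0.323  1.579 -0.063] comb rig mm -47.28 -0.88 z 0.05 yaw [-3.1405e+00  5.0000e-04  1.8125e+00]
[(np.float64(198.7086), np.float64(1.0), np.float64(0.0), np.float64(-0.0038)), (np.float64(197.8325), np.float64(1.0), np.float64(0.0), np.float64(-0.0037)), (np.float64(195.9532), np.float64(1.0), np.float64(0.0), np.float64(-0.0039))]
[(np.float64(90.5189), np.float64(-1.0), np.float64(-0.002), np.float64(0.0014)), (np.float64(90.4566), np.float64(-1.0), np.float64(-0.002), np.float64(0.0015)), (np.float64(89.9895), np.float64(-1.0), np.float64(-0.002), np.float64(0.0016))]
[[193, 193, 193, 194, 172, 73, 82, 131, 186, 186, 186, 186, 186, 186], [189, 190, 190, 190, 169, 74, 83, 132, 188, 187, 187, 187, 187, 187], [187, 187, 187, 187, 167, 72, 82, 130, 185, 185, 185, 185, 185, 184], [190, 190, 190, 190, 170, 75, 83, 132, 187, 188, 188, 188, 188, 188], [197, 197, 197, 198, 176, 74, 83, 131, 186, 187, 187, 187, 187, 187], [204, 204, 204, 204, 181, 74, 83, 131, 188, 188, 187, 187, 187, 188], [194, 194, 193, 193, 172, 74, 83, 132, 188, 188, 188, 188, 188, 188], [183, 183, 182, 186, 176, 75, 84, 134, 191, 191, 191, 191, 191, 191], [94, 93, 93, 94, 90, 74, 84, 134, 190, 190, 190, 189, 190, 190], [93, 93, 94, 93, 89, 72, 81, 130, 185, 185, 184, 185, 184, 184], [100, 97, 95, 95, 95, 92, 86, 89, 103, 95, 95, 101, 113, 110]]
[188, 189, 188, 189, 190, 190, 191, 191, 189, 186, 185, 184, 185, 141, 113, 120, 130, 138, 143, 147, 151, 155, 159, 154, 157, 141, 137, 129, 126, 125, 126, 120, 118, 119] [189, 189, 188, 189, 190, 191, 191, 191, 190, 188, 185, 184, 185, 149, 95, 77, 77, 77, 77, 78, 78, 79, 79, 79, 79, 79, 80, 80, 93, 111, 134, 140, 160, 170] [188, 189, 188, 189, 190, 191, 191, 191, 190, 188, 185, 184, 184, 151, 113, 100, 94, 89, 85, 84, 84, 85, 84, 84, 84, 84, 84, 84, 84, 84, 84, 84, 85, 84]
[[310.15 185.78]]
[[309.62 194.47]]
[[308.61 211.41]]
[[307.62 227.79]]
```

jog_arm(motion=[[0,0.005,0,0.05,0],[0,0,0,0,0],[0,0,0,0,0]])

```text
clock: 17.05
position: [0.5755, 0.0029, 0.0501]
tool_rot: [-3.14, 0.0, 1.809]
force: [-8.9, -1.2, 2.9]
grip_width: 0.0114
finger_force: 59.7
```

```bash
python3 st.py
```

```text
rigF -8.95 0.94 2.94 M [-0.285  1.775  0.049] comb rig mm -47.2 -0.76 z 0.0501 yaw [-3.1403e+00  5.0000e-04  1.8088e+00]
```

jog_arm(motion=[[0,0,0,-0.1,0],[0,0,0,0,0],[0,0,0,0,0]])

```text
clock: 17.35
position: [0.5755, 0.0027, 0.0501]
tool_rot: [-3.14, 0.001, 1.816]
force: [-7.2, -2.3, 3.6]
grip_width: 0.0112
finger_force: 59.6
```

```bash
python3 st.py
```

```text
rigF -7.55 -0.5 3.64 M [-0.409  1.686 -0.043] comb rig mm -47.22 -0.92 z 0.0501 yaw [-3.1403e+00  5.0000e-04  1.8165e+00]
```

```bash
cat > ed.py <<'E'
from helix import *
def slope(f):
    g=255.-cv2.cvtColor(f["pixels"],cv2.COLOR_RGB2GRAY); xs=np.arange(215,304); Y=[]
    for x in xs:
        col=g[184:198,x]; w=np.clip(col-90,0,None); Y.append((w*np.arange(184,198)).sum()/w.sum())
    k=np.polyfit(xs,Y,1); 
    # front edge col at rows between teeth
    fe=[]
    for r in range(192,202): 
        v=255-g[r,300:318]; m=(v[:6].mean()+110)/2; i=np.argmax(v<m+10); fe.append(round(300+i-1+(v[i-1]-m-10)/(v[i-1]-v[i]),2))
    return k[0],np.polyval(k,260),fe
E
python3 - <<'E'
from ed import *
for n in("w5","w6","w7"):
    d=np.load(n+".npy",allow_pickle=True).item();print(n,d["s"]["tool_rot"][2],slope(d["f"]))
s=bot.observe();f=bot.grab_frame("wrist");np.save("w8.npy",dict(f=f,s=s),allow_pickle=True);print(s["tool_rot"][2],slope(f))
E
```

```text
w5 1.8128112557248415 (np.float64(0.0020319991361278313), np.float64(189.66164554491854), [np.float64(310.3), np.float64(310.37), np.float64(310.58), np.float64(310.52), np.float64(310.47), np.float64(310.35), np.float64(310.12), np.float64(310.03), np.float64(309.93), np.float64(309.65)])
w6 1.8130942776009642 (np.float64(0.002070428149014156), np.float64(189.64350321288754), [np.float64(309.17), np.float64(309.17), np.float64(309.1), np.float64(308.8), np.float64(308.81), np.float64(308.71), np.float64(308.56), np.float64(308.55), np.float64(308.55), np.float64(308.55)])
w7 1.8125364396960324 (np.float64(-0.0012495608184054192), np.float64(189.58918474313091), [np.float64(309.03), np.float64(308.67), np.float64(308.69), np.float64(308.71), np.float64(308.72), np.float64(308.57), np.float64(308.57), np.float64(308.57), np.float64(308.61), np.float64(308.56)])
1.8164661214062936 (np.float64(0.00025427499468867347), np.float64(189.57909196675934), [np.float64(309.11), np.float64(309.05), np.float64(308.68), np.float64(308.71), np.float64(308.71), np.float64(308.55), np.float64(308.56), np.float64(308.57), np.float64(308.59), np.float64(308.55)])
```

jog_arm(motion=[[0,0.01,-0.003,0.05,0],[0,0.008,0,0,0],[0,0,0,0,0],[0,0,0,0,0]])

```text
clock: 17.8
position: [0.5755, 0.0028, 0.0501]
tool_rot: [-3.139, 0.001, 1.813]
force: [-11.0, -2.5, 5.1]
grip_width: 0.0112
finger_force: 60.0
```

```bash
python3 st.py
```

```text
rigF -11.25 0.21 5.09 M [-0.494  2.32  -0.034] comb rig mm -47.16 -0.85 z 0.0501 yaw [-3.1393e+00  6.0000e-04  1.8125e+00]
```

jog_arm(motion=[[0,0,0,0,0],[0,0,0,0,0],[0,0,0,0,0],[0,0,0,0,0],[0,0,0,0,0],[0,0,0,0,0],[0,0,0,0,0],[0,0,0,0,0],[0,0,0,0,0],[0,0,0,0,0]])

```text
clock: 18.8
position: [0.5755, 0.0028, 0.0501]
tool_rot: [-3.139, 0.001, 1.813]
force: [-10.4, -2.3, 6.1]
grip_width: 0.0114
finger_force: 60.0
```

```bash
python3 st.py
```

```text
rigF -10.63 0.27 6.11 M [-0.495  2.355 -0.025] comb rig mm -47.14 -0.85 z 0.0501 yaw [-3.1394e+00  6.0000e-04  1.8126e+00]
```

jog_arm(motion=[[0,-0.01,0,0,0],[0,-0.01,0,0,0],[0,-0.01,0,0,0],[0,0,0,0,0],[0,0,0,0,0]], newtons=20)

```text
clock: 19.3
position: [0.5755, 0.0028, 0.0501]
tool_rot: [-3.141, 0.0, 1.813]
force: [-4.2, -2.6, -0.8]
grip_width: 0.011
finger_force: 59.0
```

```bash
python3 st.py
```

```text
rigF -4.74 -1.47 -0.81 M [-0.472  1.2   -0.017] comb rig mm -47.22 -0.82 z 0.0501 yaw [-3.1410e+00  3.0000e-04  1.8126e+00]
```

jog_arm(motion=[[0,0,0,0,0.25],[0,0,0,0,0.25],[0,0,0,0,0.25],[0,0,0,0,0.25],[0,0,0,0,0.25]])

```text
clock: 19.8
position: [0.5758, 0.0032, 0.0503]
tool_rot: [3.141, -0.0, 1.813]
force: [-0.2, -0.2, -0.0]
grip_width: 0.0213
finger_force: 0.0
```

```bash
python3 st.py;python3 - <<'E'
from ed import *
s=bot.observe();f=bot.grab_frame("wrist");np.save("w9.npy",dict(f=f,s=s),allow_pickle=True);print(s["grip_width"],slope(f))
q=[.6211,.0149,.2387]
for y in(.025,):
    P=np.array([q[0]-.015*np.cos(q[2])-y*np.sin(q[2]),q[1]-.015*np.sin(q[2])+y*np.cos(q[2]),.038]);print(proj(f,[P],s).round(2))
E
```

```text
rigF -0.22 -0.14 -0.03 M [ 0.018 -0.028  0.008] comb rig mm -46.73 -0.47 z 0.0503 yaw [ 3.1412 -0.      1.813 ]
0.021321139319477215 (np.float64(-0.0037816946656562293), np.float64(189.85416917608939), [np.float64(307.56), np.float64(307.5), np.float64(307.5), np.float64(307.5), np.float64(307.55), np.float64(307.54), np.float64(307.46), np.float64(307.47), np.float64(307.48), np.float64(307.44)])
[[308.47 195.04]]
```

jog_arm(motion=[[0,0,-0.2,0,0.25],[0,0,-0.5,0,0.25],[0,0,-0.8,0,0.25],[0,0,-0.8,0,0.25],[-0.5,0,-0.8,0,0.25],[-0.8,0,-0.8,0,0.25],[-0.8,0,-0.4,0,0.25],[0,0,0,0,0.25],[0,0,0,0,0.25]])

```text
clock: 20.75
position: [0.5908, -0.0582, 0.1802]
tool_rot: [3.141, 0.0, 1.812]
force: [0.3, 0.7, -0.5]
grip_width: 0.021
finger_force: 0.0
```

```bash
python3 - <<'E'
from helix import *
s=bot.observe();f=bot.grab_frame("wrist");np.save("w10.npy",dict(f=f,s=s),allow_pickle=True);print(s["position"],s["tool_rot"])
q=np.array([.6211,.0149,.2387])
R=helix(f,s,q,range(-4,5))
g=cv2.cvtColor(f["pixels"],cv2.COLOR_RGB2GRAY).astype(np.float32)
c,n=np.cos(q[2]),np.sin(q[2])
def scan(x0,x1,y,z,N=81):
    x=np.linspace(x0,x1,N);P=np.c_[q[0]+c*x-n*y,q[1]+n*x+c*y,np.full(N,z)];p=proj(f,P,s).astype(np.float32)
    v=cv2.remap(g,p[:,0].reshape(1,-1),p[:,1].reshape(1,-1),cv2.INTER_LINEAR)[0];return x*1e3,cv2.GaussianBlur(v.reshape(1,-1),(0,0),2)[0]
# back edge of comb (x ~ -71), ledge front/back edge, per y
for name,x0,x1,z,ys in(("combback",-.078,-.066,.038,(.022,.016,.01,-.002,-.012,-.022,-.03)),("shoulder",-.021,-.011,.038,(.025,.0213,.0113,.0013,-.0087,-.0187,-.0287,)),("ledgeback",-.11,-.096,.032,(.055,.04,.02,0,-.02,-.04,-.055)),("ledgefront",-.024,-.013,.032,(.058,.05,.04,.033,-.045,-.05,-.058))):
    o=[]
    for y in ys:
        x,v=scan(x0,x1,y,z);d=np.diff(v);i=np.argmax(abs(d));o.append((y*1e3,round(float(x[i]),2),round(float(d[i]),1)))
    print(name,o)
E
```

```text
[ 0.59077572 -0.05816963  0.18022387] [3.14065580e+00 1.74773579e-04 1.81208032e+00]
[(np.float64(148.5918), np.float64(1.0), np.float64(0.001), np.float64(-0.0036)), (np.float64(148.4781), np.float64(1.0), np.float64(0.0015), np.float64(-0.0035)), (np.float64(148.0455), np.float64(1.0), np.float64(0.0015), np.float64(-0.0036))]
[(np.float64(36.7996), np.float64(-1.0), np.float64(-0.002), np.float64(0.0011)), (np.float64(36.7403), np.float64(-1.0), np.float64(-0.002), np.float64(0.001)), (np.float64(36.5908), np.float64(-1.0), np.float64(-0.002), np.float64(0.0012))]
combback [(22.0, -68.1, -0.7), (16.0, -67.95, -0.6), (10.0, -68.1, -0.6), (-2.0, -67.8, -0.6), (-12.0, -67.05, -0.4), (-22.0, -74.85, -0.5), (-30.0, -75.0, -0.4)]
shoulder [(25.0, -15.25, -5.4), (21.3, -15.12, -4.5), (11.299999999999999, -15.62, -4.8), (1.3, -15.38, -5.7), (-8.7, -15.12, -3.8), (-18.700000000000003, -15.62, -4.6), (-28.7, -15.38, -5.6)]
ledgeback [(55.0, -103.7, -2.5), (40.0, -103.53, -2.1), (20.0, -103.7, -2.3), (0.0, -104.05, -4.3), (-20.0, -104.05, -4.2), (-40.0, -104.05, -3.3), (-55.0, -103.7, -2.3)]
ledgefront [(58.0, -18.36, -7.6), (50.0, -18.22, -6.0), (40.0, -18.77, -7.9), (33.0, -18.5, -8.2), (-45.0, -18.36, -5.5), (-50.0, -19.05, -5.8), (-58.0, -18.91, -6.8)]
```

```bash
python3 -c "
from workcell import bot
print(bot.job_done())"
```

```text
the job is handed in; nothing more can be done
None
```

The coarse comb is seated in the thread near the middle of the screw. I pressed it home with about 10–11 N for just over a second, let go, and handed the job in. The last images put its shoulder on the crests and square to within about 0.2 mm, and the wrist force stayed under about 13 N at every reading.

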